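Scan the label of the walnut workpiece and put the scanner away

ROBOT

A 7-joint arm with a two-finger parallel gripper is mounted at the origin on the work surface; the furniture and walls round the work are solid. World frame = base frame: x ahead of the robot, y to its left, z up, the work surface at z = 0. Lengths are in m, angles in rad, forces in N, time in s.
With the tool pointing down it reaches from about 0.4 to 0.85 m from the base axis. Payload 10.4 kg.
Tool frame: the origin (TCP) lies on the mounting face of the last link; the fingertips stand 182 mm ahead of it and the grasp point (between the pads) lies 164 mm ahead of it; z points along the fingers, y is the line along which they close (so a half turn about z gives the same grasp; the last joint's range is limited). The gripper opens to 87 mm and grips with 3 to 60 N. Pads are 19 mm wide; open, the fingers measure 117 mm over their backs; the gripper's body (75 mm by 190 mm) begins 51 mm behind the grasp point.
Start: joints at [-1.301, 0.332, -0.065, 1.46, 0.022, 1.35, -0.088], TCP at [0.18, 0.598, 0.405] pointing down, gripper open.
Joint ranges: [-2.6, 2.6], [-0.5, 2.12], [-1.47, 1.34], [0.16, 2.42], [-1.27, 4.41], [0.06, 2.06], [-2.6, 2.6]. Speed limits (rad/s): [2.22, 2.22, 2.79, 2.79, 3.14, 3.14, 3.14].

INTERFACE

Orientations are given as a unit quaternion [x, y, z, w].
In Python, from workcell import robot, cams, job, spotter gives the robot as it stands.
- The arm moves only by the tool drive_tool, never from a script. Its argument "targets" is a list of rows, each an object of numbers: "tx", "ty", "tz": the shift along the tool's x, y, z in m; "wx", "wy", "wz": the turn, a rotation vector about the tool's x, y, z in degrees; "hand": the opening, from 0 (shut) to 1 (fully open). A call has 1 to 20 rows; each row is the pose to reach, as a shift and turn from the pose commanded when the call began, along the tool's axes at that moment; what a row does not reach only later rows make up. A row lasts 1/10 s, in which the tool goes at most 50 mm and 8.59 degrees, less where a joint would pass 70% of its speed; a pose out of reach is approached as far as the arm can. A call with a gripper value outside its range is refused whole. The fingers move at their own pace and stop on an object; "squeeze" is the grip in N (left out, the last holds). Time passes only in rows, so rows that repeat a pose let the fingers close. It gives the time, the measured TCP pose, the force, the opening and the grip force at its end, in the units of the state.
- robot.get_state(): the state, without advancing time (a new reading comes with each control period).
- cams.get_image(name): name is "side" or "top"; returns a dict with "pixels" (420x560x3 uint8, red, green, blue), "fx", "fy", "cx", "cy" (pixels), "pose" (4x4, takes a point from camera to world coordinates). Camera axes: x right, y down, z forward; pixel columns grow to the right and rows downward; lengths in m; the calibration is good to about 2 mm. A picture is of the moment at which its call begins. There is no depth.
- job.close_job(): hands the job in; it is judged then, once.
Trained networks look in the newest picture that a camera, given by its name, has taken for a name from the list of things; names that differ only in an ending like _2 or _b are one class to them, and where a whole thing is asked for, a point or a joint stands for the part that bears it (a point fixed in the world has none). Each returns a list of dicts, best first, with "confidence" (0 to 1); they miss things now and then, are a little off and sometimes report something else, mostly with a low value. They report only what shows in the picture. A call takes as long as a camera call. They do not tell look-alikes from the thing itself.
- spotter.look_for(camera, name): "extent" ([centre column, centre row, width, height] in pixels, round what is visible of it).
- spotter.outline_of(camera, name): "region" (420x560 bool, what is visible of it) and "extent" ([centre column, centre row, width, height] in pixels, round what is visible of it).
The state is a dict: "clock": time; "qpos": joint angles; "joint_velocities": joint speeds; "tau": joint torques, N m; "position": TCP position; "eef_rot": TCP orientation; "ft_force": force on the tool from outside, world axes, zero at the start; "wrist_torque": the same for the moment, N m; "finger_gap": finger opening in m; "finger_force": force on a finger pad.
Only numpy, scipy, OpenCV 4.12 (cv2) and the standard library are available. Lean on these libraries where they do the work, as an engineer would, in place of code of your own. Each camera call takes 0.05 s, during which the arm holds its last target. There are 200 camera calls.

TASK

Pick up the orange and black hand scanner and aim its window at the middle of the bar label on the dark walnut block, square on to the label and about 8 cm away, and hold it still there for a good second so that it reads. Then lay the scanner in its grey cradle, without dropping it, and let go. Do not scan the label on the pale ash block, do not bump the two stands, and leave everything else where it is.

Things in the scene. Friction and masses are not known exactly. Their poses are not given: they have to be found in the camera images.
- scanner: hand scanner, a flat-sided bar 150 long x 34 wide x 30 mm high, 110 to 220 g, lying flat; orange handle, black nose with an amber window in its end face. Origin at the centre of its underside, x along its length to the nose, z up. It looks straight out along +x and reads by itself when held still (nothing to press). It balances at its middle, where it has black rubber grips
- scanner_center (a point): centre of the scanner, half-way up (15 mm above its underside), same axes; grasp it here across its width
- scanner_window (a point): centre of the scanner's window, 75 mm ahead of scanner_center along the scanner's x, same axes
- scanner_focus (a point): the point where the scanner reads best: 80 mm straight ahead of the window, 155 mm ahead of scanner_center, same axes. It reads when this point is within about 30 mm in depth, 20 mm sideways and 15 mm in height of the label's centre and the scanner is within 12 degrees (0.21 rad) of square on to the label
- cradle_rest (a point): where scanner_center lies when the scanner rests in the cradle, 37 mm above the bench; x runs along the cradle, z up; the scanner may lie either way round
- cradle: cradle, screwed to the bench: aluminium base 150x74x6 mm with two grey saddles 50 mm fore and aft of its middle, each 18 mm long, open upward; saddle floor 22 mm above the bench, gap between cheeks 42 mm, widening upward, cheek tops 46 mm above the bench; 82 mm of free length for fingers between the saddles. Origin under its centre, x along it
- walnut_label (a point): white bar label 56x36 mm on the front face of the dark walnut block (120 wide x 45 high x 28 mm deep) standing on its stand: the one to scan. Origin at the centre of its face, 110 to 117 mm above the bench; y level along its width, z up its height; x points square INTO the label (roughly away from the robot, and downward as the panel leans back).
- ash_label (a point): the same kind of label on the pale ash block (90 wide x 60 high x 22 mm deep) on the other stand: not to be scanned. Origin at the centre of its face, 110 to 117 mm above the bench; y level along its width, z up its height; x points square INTO the label (roughly away from the robot, and downward as the panel leans back).
- walnut_stand: plywood stand screwed to the bench, base 110x156x12 mm; its grey tilting panel (130 mm wide, top edge at most 170 mm above the bench) carries the walnut block; the base does not move. Origin under the base, 12 mm nearer the robot than its middle
- ash_stand: plywood stand screwed to the bench, base 110x156x12 mm; its grey tilting panel (130 mm wide, top edge at most 170 mm above the bench) carries the ash block; the base does not move. Origin under the base, 12 mm nearer the robot than its middle
- walnut_tilt (a joint): how far the walnut stand's panel leans back from upright, rad (stiff hinge, 0.15 to 0.55 at the start)
- ash_tilt (a joint): how far the ash stand's panel leans back from upright, rad (stiff hinge, 0.15 to 0.55 at the start)
- offcut_6: maple cube offcut, 40 mm, bystander; origin under its centre
- offcut_8: small dark walnut offcut, 60x50x18 mm, lying flat on the bench, bystander; origin under its centre
- spring_clamp: orange spring clamp lying flat, 138x64x24 mm, bystander; origin under its centre
- tape_measure: yellow tape measure, 92x38x68 mm, bystander; origin under its centre
- wax_tin: green round tin, 86 mm across, 35 mm high, bystander; origin under its centre
Mind the look-alikes: they are no part of the job. There is more than one size of the scanner; the job needs the larger.

How it is judged:
By the outcome, as a careful person would: the job done as asked, in the order asked, and still so for the second after the job is handed in, with the robot touching nothing.
It also fails if it takes over 58 s, if anything falls off the work surface, if the arm or the gripper's body presses on something with over 40 N, if the wrist force passes 120 N, or if a joint passes its speed limit or range.

## Working session

There is one attempt and no reset: what is moved stays moved. The work goes in short steps, Python scripts to look and compute and a tool call to move; the robot and the scene stay as the last step left them, time stands still between calls to the robot, and variables do not carry over. Pictures are saved under pics/ and viewed, at most 10 in all, crops included, and the job is handed in when it is done.

Besides the shell and the picture viewer there is one more tool, called after "Call:" as name([rows], argument=value, ...), one row to a line, values as JSON. drive_tool: Moves the arm, as the interface text tells. Its arguments: {"type":"object","properties":{"targets":{"type":"array"},"squeeze":{"type":"number"}},"required":["targets"]}

```bash
ls; mkdir -p pics
python3 - <<'E'
from workcell import robot,cams,job,spotter
import cv2,numpy as np
s=robot.get_state();print(s['clock'],s['position'],s['eef_rot'],s['finger_gap'])
for c in('top','side'):
    im=cams.get_image(c);cv2.imwrite(f'pics/{c}0.png',im['pixels'][:,:,::-1]);print(c,im['fx'],im['fy'],im['cx'],im['cy'],np.round(im['pose'],4).tolist())
    for n in('scanner','cradle','walnut_label','ash_label','walnut_stand'):
        print(n,[(round(d['confidence'],2),np.round(d['extent'],1).tolist()) for d in spotter.look_for(c,n)])
E
```

```text
pics
0.0 [0.18036686 0.59827656 0.40394629] [ 1.45868333e-01  9.89303760e-01 -7.04981026e-04 -5.28162767e-05] 0.0870014231559447
top 446.29154688074044 446.29154688074044 272.0394207281519 201.39119585525398 [[-0.0269, -0.9922, 0.1213, 0.284], [-0.9996, 0.0256, -0.0118, 0.0032], [0.0085, -0.1216, -0.9925, 1.5821], [0.0, 0.0, 0.0, 1.0]]
scanner [(0.74, [305.4, 206.7, 32.7, 40.7]), (0.66, [260.4, 217.2, 11.1, 25.1])]
cradle [(0.56, [203.9, 206.6, 23.9, 44.1])]
walnut_label [(0.89, [324.1, 133.4, 41.0, 23.3])]
ash_label [(0.86, [227.4, 138.5, 34.9, 28.4]), (0.32, [307.3, 207.3, 29.0, 41.7])]
walnut_stand [(0.88, [326.0, 138.7, 48.2, 34.2])]
side 418.04875258729885 418.04875258729885 281.73614468805715 209.832320533214 [[0.8603, -0.3047, 0.4087, 0.0077], [-0.5097, -0.4968, 0.7024, -0.8482], [-0.011, -0.8126, -0.5827, 0.7945], [0.0, 0.0, 0.0, 1.0]]
scanner [(0.9, [290.4, 261.9, 37.5, 43.6]), (0.75, [252.9, 235.4, 25.8, 23.8]), (0.45, [312.4, 217.5, 39.2, 23.2])]
cradle [(0.58, [238.5, 196.2, 45.7, 30.3])]
walnut_label [(0.73, [380.5, 223.1, 45.8, 64.2]), (0.66, [377.2, 233.2, 59.6, 85.9])]
ash_label [(0.77, [311.1, 172.6, 32.4, 53.8])]
walnut_stand [(0.96, [378.0, 232.6, 63.2, 83.9])]
```

Run:
```python
import cv2
a=cv2.imread('pics/top0.png')[100:280,160:400];cv2.imwrite('pics/t1.png',cv2.resize(a,(800,600),interpolation=cv2.INTER_CUBIC))
a=cv2.imread('pics/side0.png')[130:310,190:430];cv2.imwrite('pics/s1.png',cv2.resize(a,(800,600),interpolation=cv2.INTER_CUBIC))
```

```text
(no output)
```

View pics/t1.png

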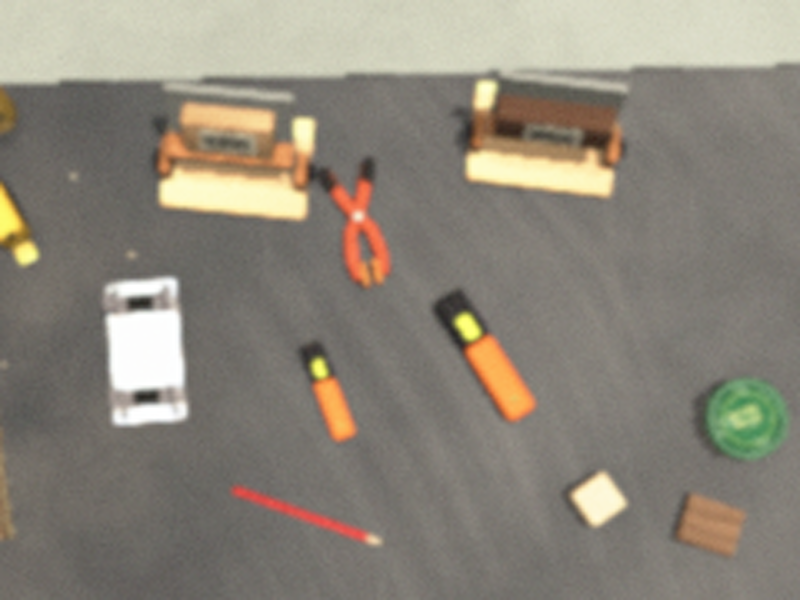

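View pics/s1.png

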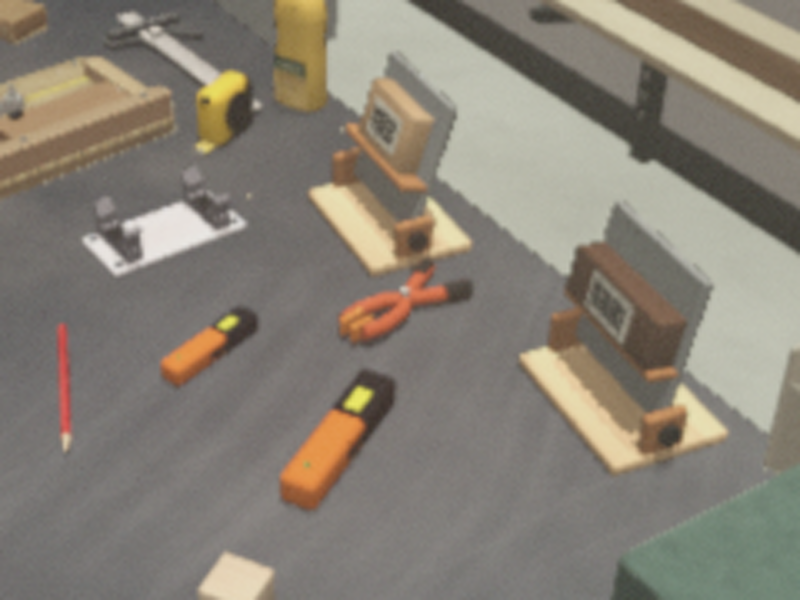

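```bash
cat > h.py <<'E'
import numpy as np,cv2
from workcell import robot,cams,job,spotter
from scipy.optimize import least_squares,minimize
from scipy.spatial.transform import Rotation as R
def proj(im,P):
    T=np.array(im['pose']);p=(np.asarray(P)-T[:3,3])@T[:3,:3]
    return np.c_[im['fx']*p[:,0]/p[:,2]+im['cx'],im['fy']*p[:,1]/p[:,2]+im['cy']]
def back(im,uv,z):
    T=np.array(im['pose']);uv=np.atleast_2d(uv)
    d=np.c_[(uv[:,0]-im['cx'])/im['fx'],(uv[:,1]-im['cy'])/im['fy'],np.ones(len(uv))]@T[:3,:3].T
    return T[:3,3]+d*((z-T[2,3])/d[:,2])[:,None]
def box(l,w,z0,z1): return np.array([[a*l/2,b*w/2,z] for a in(-1,1) for b in(-1,1) for z in(z0,z1)])
def boxmask(im,C,S=4):
    h=cv2.convexHull(((proj(im,C)+.5)*S).astype(np.float32)).astype(int)
    m=np.zeros((420*S,560*S),np.uint8);cv2.fillConvexPoly(m,h,255)
    return cv2.resize(m,(560,420),interpolation=cv2.INTER_AREA)/255.
def place(B,p,th,z=0): return R.from_euler('z',th).apply(B)+[p[0],p[1],z]
E
python3 - <<'E'
from h import *
ims={c:cams.get_image(c) for c in('top','side')}
for name,B in(('scanner',box(.15,.034,0,.03)),('cradle',box(.15,.074,0,.006))):
    masks={}
    for c,im in ims.items():
        o=spotter.outline_of(c,name); print(name,c,[(round(d['confidence'],2),np.round(d['extent']).tolist(),int(d['region'].sum())) for d in o])
        o=[d for d in o if name=='cradle' or abs(d['extent'][0]-(305 if c=='top' else 290))<10]
        if o: masks[c]=o[0]['region'].astype(float)
    m=masks['top'];v,u=np.nonzero(m);z=.03 if name=='scanner' else .006
    r=cv2.minAreaRect(back(ims['top'],np.c_[u,v],z)[:,:2].astype(np.float32));print(r)
    p0=r[0];ang=np.deg2rad(r[2])+(0 if r[1][0]>r[1][1] else np.pi/2)
    def cost(x,cs):return sum(np.abs(boxmask(ims[c],place(B,x[:2],x[2]))-masks[c]).sum() for c in cs)
    for cs in (['top'],list(masks)):
        s=minimize(cost,[*p0,ang],args=(cs,),method='Nelder-Mead',options=dict(initial_simplex=np.array([[*p0,ang]]*4)+np.vstack([np.zeros(3),np.diag([.01,.01,.1])])))
        print(cs,s.x,np.rad2deg(s.x[2]),s.fun)
for c in ims:
    for n in('walnut_label','walnut_stand'):
        o=spotter.outline_of(c,n);print(c,n,[(round(d['confidence'],2),np.round(d['extent']).tolist()) for d in o])
s=cv2.imread('pics/side0.png')[186:260,350:405];t=cv2.imread('pics/top0.png')[118:162,296:352]
k=8
out=np.zeros((592,800,3),np.uint8);s=cv2.resize(s,None,fx=8,fy=8,interpolation=cv2.INTER_CUBIC);out[:592,:440]=s
t=cv2.resize(t,None,fx=6.4,fy=6.4,interpolation=cv2.INTER_CUBIC);out[:t.shape[0],441:441+t.shape[1]]=t[:,:359]
cv2.imwrite('pics/z.png',out)
E
```

```text
scanner top [(0.58, [304.0, 206.0, 27.0, 41.0], 424), (0.56, [259.0, 217.0, 13.0, 24.0], 171)]
scanner side [(0.68, [251.0, 237.0, 26.0, 26.0], 289), (0.66, [289.0, 262.0, 37.0, 47.0], 711)]
((0.4552513062953949, -0.13068118691444397), (0.149924173951149, 0.03690033778548241), 30.763011932373047)
['top'] [ 0.45569153 -0.13280355  0.52824458] 30.266184889084393 47.725490196078425
['top', 'side'] [ 0.45521956 -0.1287261   0.55755072] 31.945303326096287 166.2941176470588
cradle top [(0.59, [204.0, 206.0, 26.0, 42.0], 911)]
cradle side [(0.93, [240.0, 197.0, 50.0, 32.0], 735)]
((0.46919912099838257, 0.22957755625247955), (0.1514609158039093, 0.07893288880586624), 3.615396499633789)
['top'] [0.46983347 0.22827707 0.06721879] 3.8513527756073023 45.976470588235294
['top', 'side'] [0.46980536 0.22932244 0.07319188] 4.193585885616705 250.61960784313726
top walnut_label [(0.61, [327.0, 134.0, 43.0, 25.0])]
top walnut_stand [(0.7, [326.0, 138.0, 49.0, 34.0])]
side walnut_label [(0.84, [380.0, 224.0, 46.0, 62.0])]
side walnut_stand [(0.84, [376.0, 231.0, 62.0, 88.0]), (0.75, [382.0, 222.0, 45.0, 65.0]), (0.17, [312.0, 171.0, 36.0, 51.0])]
```

View pics/z.png

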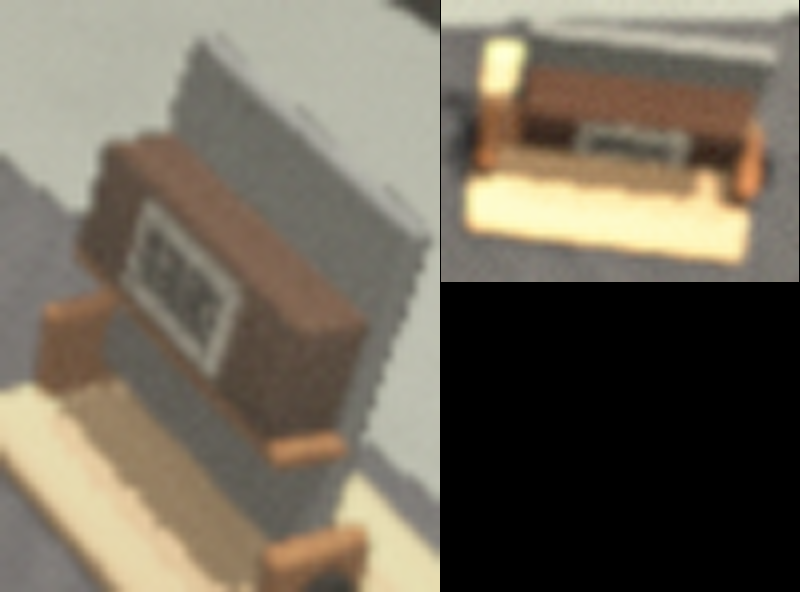

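Run:
```python
from h import *
ims={c:cams.get_image(c) for c in('top','side')}
S=[(148,205,'l',1,1),(240,292,'l',-1,1),(215,378,'l',-1,-1),(125,285,'l',1,-1),(107,145,'b',1,1),(295,332,'b',-1,1),(367,325,'k',-1,1),(170,133,'k',1,1),(268,438,'b',-1,-1),(77,250,'b',1,-1),(203,40,'p',1,1),(428,240,'p',-1,1)]
T=[(578,125,'l',1,1),(688,130,'l',-1,1),(526,72,'k',1,1),(757,92,'k',-1,1),(524,118,'b',1,1),(752,136,'b',-1,1),(525,35,'p',1,1),(778,58,'p',-1,1)]
us=np.array([[(a+.5)/8-.5+350,(b+.5)/8-.5+186] for a,b,*_ in S]);ut=np.array([[(a-441+.5)/6.4-.5+296,(b+.5)/6.4-.5+118] for a,b,*_ in T])
def pts(L,x):
    o=[]
    for _,_,k,sy,sz in L:
        o.append({'l':[0,.028*sy,.018*sz],'b':[0,.06*sy+x[5],.0225*sz+x[6]],'k':[.028,.06*sy+x[5],.0225*sz+x[6]],'p':[.028,.065*sy+x[8],x[7]]}[k])
    return R.from_euler('ZY',[x[3],x[4]]).apply(o)+x[:3]
def f(x): return np.r_[(proj(ims['side'],pts(S,x))-us).ravel(),(proj(ims['top'],pts(T,x))-ut).ravel()]
s=least_squares(f,[.65,-.17,.113,0,.35,0,0,.06,0],loss='soft_l1',f_scale=.7,x_scale=[.1,.1,.1,1,1,.01,.01,.01,.01])
sd=np.sqrt(np.diag(np.linalg.inv(s.jac.T@s.jac)))
print(np.round(s.x,4));print(np.round(sd,4));print(np.round(f(s.x).reshape(-1,2),1).tolist())
np.save('lab.npy',s.x)
```

```text
[ 6.672e-01 -1.981e-01  1.107e-01 -1.293e-01  1.787e-01 -1.200e-03
  5.000e-04  6.020e-02 -3.300e-03]
[0.0016 0.0018 0.0023 0.0167 0.0422 0.0022 0.0024 0.003  0.003 ]
[[0.2, -0.7], [0.5, -0.2], [-0.1, 0.2], [-0.3, 0.2], [-0.3, -0.6], [1.6, 0.4], [1.2, 0.1], [0.1, 0.0], [0.0, 1.3], [-0.6, -0.2], [-1.1, -0.4], [-0.3, 0.2], [0.2, 0.1], [-0.3, 1.0], [-0.0, -0.8], [-0.5, -0.3], [-0.4, -0.4], [-0.1, 0.4], [0.4, -0.2], [0.4, 0.2]]
```

```bash
cat >> h.py <<'E'
def rel(p,yaw,pitch,cur=None):
    """tool with x along scanner x (yaw, nose-down pitch), tool z down; p = TCP world"""
    s=robot.get_state(); q=R.from_quat(s['eef_rot'])
    G=R.from_euler('ZY',[yaw,pitch])*R.from_euler('x',np.pi)
    print('t',s['clock'],'pos',np.round(s['position'],4),'gap',round(s['finger_gap'],4))
    print('shift mm',np.round(q.inv().apply(np.array(p)-s['position'])*1000,1),'rotdeg',np.round(np.rad2deg((q.inv()*G).as_rotvec()),2))
E
python3 -c "
from h import *
rel([.4555,-.130,.30],.54,0)"
```

```text
t 1.2 pos [0.1804 0.5984 0.4048] gap 0.087
shift mm [-473.7 -618.   104.7] rotdeg [ 0.0000e+00 -1.0000e-02  1.3228e+02]
```

Call:
drive_tool([
  {"tx": -0.165, "ty": -0.08, "tz": 0, "wz": 26, "hand": 1},
  {"tx": -0.331, "ty": -0.161, "tz": 0, "wz": 52, "hand": 1},
  {"tx": -0.331, "ty": -0.161, "tz": 0, "wz": 52, "hand": 1},
  {"tx": -0.331, "ty": -0.161, "tz": 0, "wz": 52, "hand": 1},
  {"tx": -0.331, "ty": -0.161, "tz": 0, "wz": 52, "hand": 1},
  {"tx": -0.331, "ty": -0.161, "tz": 0, "wz": 52, "hand": 1},
  {"tx": -0.331, "ty": -0.161, "tz": 0, "wz": 58, "hand": 1},
  {"tx": -0.474, "ty": -0.618, "tz": 0.105, "wz": 132, "hand": 1},
  {"tx": -0.474, "ty": -0.618, "tz": 0.105, "wz": 132, "hand": 1},
  {"tx": -0.474, "ty": -0.618, "tz": 0.105, "wz": 132, "hand": 1},
  {"tx": -0.474, "ty": -0.618, "tz": 0.105, "wz": 132, "hand": 1},
  {"tx": -0.474, "ty": -0.618, "tz": 0.105, "wz": 132, "hand": 1},
  {"tx": -0.474, "ty": -0.618, "tz": 0.105, "wz": 132, "hand": 1},
  {"tx": -0.474, "ty": -0.618, "tz": 0.105, "wz": 132, "hand": 1},
  {"tx": -0.474, "ty": -0.618, "tz": 0.105, "wz": 132, "hand": 1},
  {"tx": -0.474, "ty": -0.618, "tz": 0.105, "wz": 132, "hand": 1},
  {"tx": -0.474, "ty": -0.618, "tz": 0.105, "wz": 132, "hand": 1},
  {"tx": -0.474, "ty": -0.618, "tz": 0.105, "wz": 132, "hand": 1},
  {"tx": -0.474, "ty": -0.618, "tz": 0.105, "wz": 132, "hand": 1},
  {"tx": -0.474, "ty": -0.618, "tz": 0.105, "wz": 132, "hand": 1},
])

```text
validation failed for argument at $.ta...
```

Call:
drive_tool([
  {"tx": -0.165, "ty": -0.08, "tz": 0.0, "wx": 0.0, "wy": 0.0, "wz": 26.0, "hand": 1.0},
  {"tx": -0.331, "ty": -0.161, "tz": 0.0, "wx": 0.0, "wy": 0.0, "wz": 52.0, "hand": 1.0},
])

```text
clock: 1.4
position: [0.2536, 0.5303, 0.4045]
eef_rot: [0.293, 0.956, 0.0, -0.0]
ft_force: [2.1, 0.6, -0.2]
finger_gap: 0.0869
finger_force: 0.0
```

```bash
python3 -c "
from h import *
rel([.47,.30,.40],.54,0)
rel([.4555,-.130,.30],.54,0)"
```

```text
t 1.4 pos [0.2536 0.5303 0.4045] gap 0.0869
shift mm [-308.3  -69.3    4.3] rotdeg [-3.0000e-02 -1.0000e-02  1.1495e+02]
t 1.4 pos [0.2536 0.5303 0.4045] gap 0.0869
shift mm [-537.5 -433.5  104.3] rotdeg [-3.0000e-02 -1.0000e-02  1.1495e+02]
```

Call:
drive_tool([
  {"tx": -0.308, "ty": -0.069, "tz": 0.0, "wx": 0.0, "wy": 0.0, "wz": 115.0, "hand": 1.0},
  {"tx": -0.308, "ty": -0.069, "tz": 0.0, "wx": 0.0, "wy": 0.0, "wz": 115.0, "hand": 1.0},
  {"tx": -0.308, "ty": -0.069, "tz": 0.0, "wx": 0.0, "wy": 0.0, "wz": 115.0, "hand": 1.0},
  {"tx": -0.308, "ty": -0.069, "tz": 0.0, "wx": 0.0, "wy": 0.0, "wz": 115.0, "hand": 1.0},
  {"tx": -0.308, "ty": -0.069, "tz": 0.0, "wx": 0.0, "wy": 0.0, "wz": 115.0, "hand": 1.0},
  {"tx": -0.538, "ty": -0.434, "tz": 0.104, "wx": 0.0, "wy": 0.0, "wz": 115.0, "hand": 1.0},
  {"tx": -0.538, "ty": -0.434, "tz": 0.104, "wx": 0.0, "wy": 0.0, "wz": 115.0, "hand": 1.0},
  {"tx": -0.538, "ty": -0.434, "tz": 0.104, "wx": 0.0, "wy": 0.0, "wz": 115.0, "hand": 1.0},
  {"tx": -0.538, "ty": -0.434, "tz": 0.104, "wx": 0.0, "wy": 0.0, "wz": 115.0, "hand": 1.0},
  {"tx": -0.538, "ty": -0.434, "tz": 0.104, "wx": 0.0, "wy": 0.0, "wz": 115.0, "hand": 1.0},
  {"tx": -0.538, "ty": -0.434, "tz": 0.104, "wx": 0.0, "wy": 0.0, "wz": 115.0, "hand": 1.0},
  {"tx": -0.538, "ty": -0.434, "tz": 0.104, "wx": 0.0, "wy": 0.0, "wz": 115.0, "hand": 1.0},
  {"tx": -0.538, "ty": -0.434, "tz": 0.104, "wx": 0.0, "wy": 0.0, "wz": 115.0, "hand": 1.0},
  {"tx": -0.538, "ty": -0.434, "tz": 0.104, "wx": 0.0, "wy": 0.0, "wz": 115.0, "hand": 1.0},
  {"tx": -0.538, "ty": -0.434, "tz": 0.104, "wx": 0.0, "wy": 0.0, "wz": 115.0, "hand": 1.0},
  {"tx": -0.538, "ty": -0.434, "tz": 0.104, "wx": 0.0, "wy": 0.0, "wz": 115.0, "hand": 1.0},
  {"tx": -0.538, "ty": -0.434, "tz": 0.104, "wx": 0.0, "wy": 0.0, "wz": 115.0, "hand": 1.0},
  {"tx": -0.538, "ty": -0.434, "tz": 0.104, "wx": 0.0, "wy": 0.0, "wz": 115.0, "hand": 1.0},
])

```text
clock: 3.2
position: [0.4579, -0.1289, 0.3009]
eef_rot: [0.963, 0.268, 0.0, -0.0]
ft_force: [-0.6, -0.0, 0.2]
finger_gap: 0.0872
finger_force: 0.0
```

Run:
```python
from h import *
rel([.4555,-.130,.30],.54,0);rel([.4555,-.130,.186],.54,0)
print(robot.get_state()['qpos'])
o=[]
for c,(v,u) in(('side',(190,250)),('top',(150,260))):
    im=cams.get_image(c);o.append(cv2.resize(im['pixels'][v:v+100,u:u+65,::-1],None,fx=6,fy=6,interpolation=cv2.INTER_CUBIC))
cv2.imwrite('pics/hover.png',np.hstack(o))
```

```text
t 3.2 pos [ 0.4579 -0.1289  0.3009] gap 0.0872
shift mm [-2.6 -0.3  0.9] rotdeg [-0.02 -0.03  0.18]
t 3.2 pos [ 0.4579 -0.1289  0.3009] gap 0.0872
shift mm [ -2.6  -0.2 114.9] rotdeg [-0.02 -0.03  0.18]
[-0.50342423  0.09257994  0.72280356  2.00427894 -0.07045418  1.06873808
 -0.77648239]
```

View pics/hover.png

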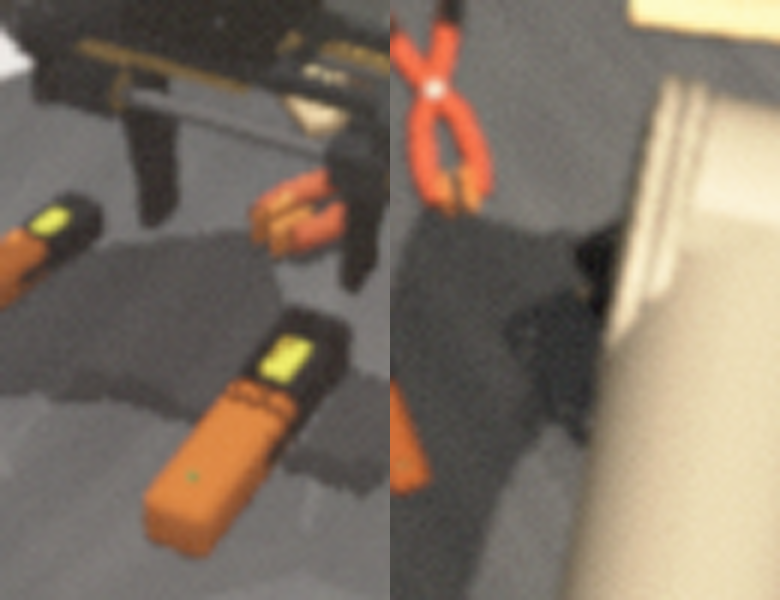

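Run:
```python
from h import *
im=cams.get_image('side')
B=np.array([[-.075,.017,.03],[-.075,-.017,.03],[.075,.017,.03],[.075,-.017,.03]])
z=np.array([(147,497),(212,520),(288,310),(350,330)]);u=(z+.5)/6-.5+[250,190]
print(np.round((proj(im,place(B,(.4555,-.13),.54))-[250,190]+.5)*6-.5))
w=back(im,u,.03);print(w[:,:2].round(4).tolist(),w.mean(0))
d=(w[2]+w[3]-w[0]-w[1])/2;print(np.arctan2(d[1],d[0]),np.linalg.norm(d))
```

```text
[[140. 496.]
 [209. 522.]
 [294. 300.]
 [359. 321.]]
[[0.3849, -0.1562], [0.4017, -0.1828], [0.5043, -0.0818], [0.5213, -0.1092]] [ 0.45304258 -0.13247828  0.03      ]
0.5542337976184444 0.14056671196103107
```

Call:
drive_tool([
  {"tx": -0.003, "ty": 0.0, "tz": 0.03, "wx": 0.0, "wy": 0.0, "wz": 0.0, "hand": 1.0},
  {"tx": -0.003, "ty": 0.0, "tz": 0.06, "wx": 0.0, "wy": 0.0, "wz": 0.0, "hand": 1.0},
  {"tx": -0.003, "ty": 0.0, "tz": 0.085, "wx": 0.0, "wy": 0.0, "wz": 0.0, "hand": 1.0},
  {"tx": -0.003, "ty": 0.0, "tz": 0.1, "wx": 0.0, "wy": 0.0, "wz": 0.0, "hand": 1.0},
  {"tx": -0.003, "ty": 0.0, "tz": 0.11, "wx": 0.0, "wy": 0.0, "wz": 0.0, "hand": 1.0},
  {"tx": -0.003, "ty": 0.0, "tz": 0.114, "wx": 0.0, "wy": 0.0, "wz": 0.0, "hand": 1.0},
  {"tx": -0.003, "ty": 0.0, "tz": 0.114, "wx": 0.0, "wy": 0.0, "wz": 0.0, "hand": 1.0},
  {"tx": -0.003, "ty": 0.0, "tz": 0.114, "wx": 0.0, "wy": 0.0, "wz": 0.0, "hand": 1.0},
])

```text
clock: 4.15
position: [0.4554, -0.1314, 0.1874]
eef_rot: [0.964, 0.268, 0.001, 0.0]
ft_force: [0.2, -0.5, -0.2]
finger_gap: 0.0867
finger_force: 0.0
```

Call:
drive_tool([
  {"tx": 0.0, "ty": 0.0, "tz": 0.0, "wx": 0.0, "wy": 0.0, "wz": 0.0, "hand": 0.45},
  {"tx": 0.0, "ty": 0.0, "tz": 0.0, "wx": 0.0, "wy": 0.0, "wz": 0.0, "hand": 0.4},
  {"tx": 0.0, "ty": 0.0, "tz": 0.0, "wx": 0.0, "wy": 0.0, "wz": 0.0, "hand": 0.0},
  {"tx": 0.0, "ty": 0.0, "tz": 0.0, "wx": 0.0, "wy": 0.0, "wz": 0.0, "hand": 0.0},
  {"tx": 0.0, "ty": 0.0, "tz": 0.0, "wx": 0.0, "wy": 0.0, "wz": 0.0, "hand": 0.0},
  {"tx": 0.0, "ty": 0.0, "tz": 0.0, "wx": 0.0, "wy": 0.0, "wz": 0.0, "hand": 0.0},
  {"tx": 0.0, "ty": 0.0, "tz": 0.0, "wx": 0.0, "wy": 0.0, "wz": 0.0, "hand": 0.0},
  {"tx": 0.0, "ty": 0.0, "tz": 0.0, "wx": 0.0, "wy": 0.0, "wz": 0.0, "hand": 0.0},
], squeeze=30.0)

```text
clock: 4.95
position: [0.455, -0.1314, 0.1867]
eef_rot: [0.964, 0.268, -0.0, -0.0]
ft_force: [-0.8, 1.3, 0.7]
finger_gap: 0.0336
finger_force: 30.0
```

Call:
drive_tool([
  {"tx": 0.0, "ty": 0.0, "tz": -0.01, "wx": 0.0, "wy": 0.0, "wz": 0.0, "hand": 0.0},
  {"tx": 0.0, "ty": 0.0, "tz": -0.03, "wx": 0.0, "wy": 0.0, "wz": 0.0, "hand": 0.0},
  {"tx": 0.0, "ty": 0.0, "tz": -0.06, "wx": 0.0, "wy": 0.0, "wz": 0.0, "hand": 0.0},
  {"tx": 0.0, "ty": 0.0, "tz": -0.09, "wx": 0.0, "wy": 0.0, "wz": 0.0, "hand": 0.0},
  {"tx": 0.0, "ty": 0.0, "tz": -0.11, "wx": 0.0, "wy": 0.0, "wz": 0.0, "hand": 0.0},
  {"tx": 0.0, "ty": 0.0, "tz": -0.12, "wx": 0.0, "wy": 0.0, "wz": 0.0, "hand": 0.0},
  {"tx": 0.0, "ty": 0.0, "tz": -0.12, "wx": 0.0, "wy": 0.0, "wz": 0.0, "hand": 0.0},
  {"tx": 0.0, "ty": 0.0, "tz": -0.12, "wx": 0.0, "wy": 0.0, "wz": 0.0, "hand": 0.0},
])

```text
clock: 5.75
position: [0.4548, -0.1313, 0.3061]
eef_rot: [0.964, 0.268, -0.0, -0.0]
ft_force: [-1.0, 0.3, -0.9]
finger_gap: 0.0336
finger_force: 30.0
```

Run:
```python
from h import *
x=np.load('lab.npy');G=R.from_euler('ZY',[x[3],x[4]]);c=x[:3]+G.apply([-.155,0,0]);t=c+G.apply([0,0,.1717])
print(c,t);rel(t,x[3],x[4])
for c,n in(('side',(235,190)),):
    im=cams.get_image(c);u,v=n;cv2.imwrite('pics/held.png',cv2.resize(im['pixels'][v:v+90,u:u+120,::-1],None,fx=6,fy=6,interpolation=cv2.INTER_CUBIC))
```

```text
[ 0.51593158 -0.17843989  0.13822504] [ 0.54619193 -0.18237388  0.30719168]
t 5.75 pos [ 0.4548 -0.1313  0.3061] gap 0.0336
shift mm [52.  90.9 -1.2] rotdeg [ 3.41 -9.81 38.35]
```

View pics/held.png

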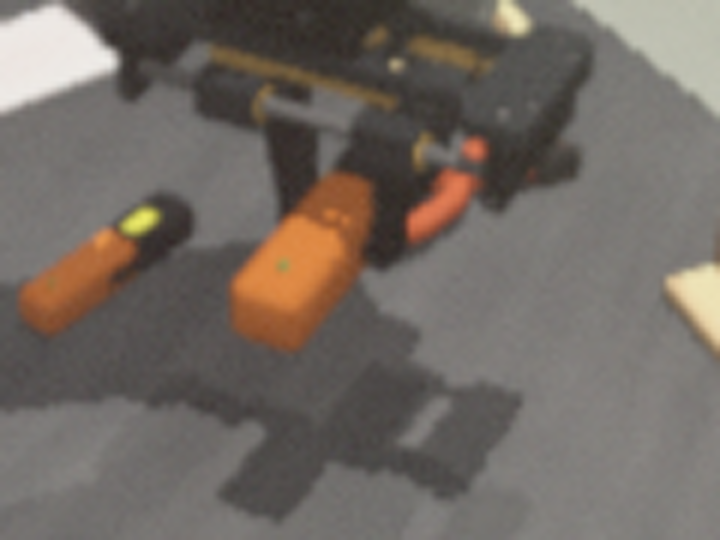

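Call:
drive_tool([
  {"tx": 0.009, "ty": 0.015, "tz": 0.0, "wx": 0.6, "wy": -1.6, "wz": 6.4, "hand": 0.0},
  {"tx": 0.017, "ty": 0.03, "tz": 0.0, "wx": 1.1, "wy": -3.3, "wz": 12.8, "hand": 0.0},
  {"tx": 0.026, "ty": 0.045, "tz": 0.0, "wx": 1.7, "wy": -4.9, "wz": 19.2, "hand": 0.0},
  {"tx": 0.035, "ty": 0.06, "tz": 0.0, "wx": 2.3, "wy": -6.5, "wz": 25.6, "hand": 0.0},
  {"tx": 0.043, "ty": 0.075, "tz": 0.0, "wx": 2.8, "wy": -8.2, "wz": 32.0, "hand": 0.0},
  {"tx": 0.048, "ty": 0.084, "tz": -0.001, "wx": 3.2, "wy": -9.2, "wz": 36.0, "hand": 0.0},
  {"tx": 0.052, "ty": 0.091, "tz": -0.001, "wx": 3.4, "wy": -9.8, "wz": 38.4, "hand": 0.0},
  {"tx": 0.052, "ty": 0.091, "tz": -0.001, "wx": 3.4, "wy": -9.8, "wz": 38.4, "hand": 0.0},
  {"tx": 0.052, "ty": 0.091, "tz": -0.001, "wx": 3.4, "wy": -9.8, "wz": 38.4, "hand": 0.0},
  {"tx": 0.052, "ty": 0.091, "tz": -0.001, "wx": 3.4, "wy": -9.8, "wz": 38.4, "hand": 0.0},
])

```text
clock: 6.8
position: [0.5461, -0.1824, 0.3076]
eef_rot: [0.994, -0.064, -0.089, -0.006]
ft_force: [-0.2, 0.1, -1.9]
finger_gap: 0.034
finger_force: 30.0
```

Run:
```python
from h import *
x=np.load('lab.npy');G=R.from_euler('ZY',[x[3],x[4]]);t=x[:3]+G.apply([-.155,0,.1717])
rel(t,x[3],x[4])
im=cams.get_image('side');u,v=270,175;cv2.imwrite('pics/scan.png',cv2.resize(im['pixels'][v:v+95,u:u+130,::-1],None,fx=6,fy=6,interpolation=cv2.INTER_CUBIC))
```

```text
t 6.8 pos [ 0.5461 -0.1824  0.3076] gap 0.034
shift mm [ 0.2 -0.1  0.3] rotdeg [-0.02 -0.05  0.01]
```

View pics/scan.png

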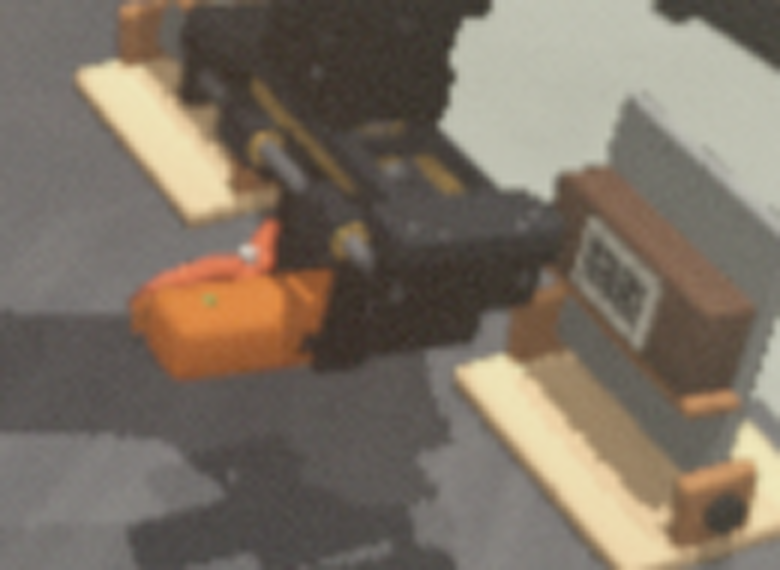

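Call:
drive_tool([
  {"tx": 0.0, "ty": 0.0, "tz": 0.0, "wx": 0.0, "wy": 0.0, "wz": 0.0, "hand": 0.0},
  {"tx": 0.0, "ty": 0.0, "tz": 0.0, "wx": 0.0, "wy": 0.0, "wz": 0.0, "hand": 0.0},
  {"tx": 0.0, "ty": 0.0, "tz": 0.0, "wx": 0.0, "wy": 0.0, "wz": 0.0, "hand": 0.0},
  {"tx": 0.0, "ty": 0.0, "tz": 0.0, "wx": 0.0, "wy": 0.0, "wz": 0.0, "hand": 0.0},
  {"tx": 0.0, "ty": 0.0, "tz": 0.0, "wx": 0.0, "wy": 0.0, "wz": 0.0, "hand": 0.0},
  {"tx": 0.0, "ty": 0.0, "tz": 0.0, "wx": 0.0, "wy": 0.0, "wz": 0.0, "hand": 0.0},
  {"tx": 0.0, "ty": 0.0, "tz": 0.0, "wx": 0.0, "wy": 0.0, "wz": 0.0, "hand": 0.0},
  {"tx": 0.0, "ty": 0.0, "tz": 0.0, "wx": 0.0, "wy": 0.0, "wz": 0.0, "hand": 0.0},
  {"tx": 0.0, "ty": 0.0, "tz": 0.0, "wx": 0.0, "wy": 0.0, "wz": 0.0, "hand": 0.0},
  {"tx": 0.0, "ty": 0.0, "tz": 0.0, "wx": 0.0, "wy": 0.0, "wz": 0.0, "hand": 0.0},
  {"tx": 0.0, "ty": 0.0, "tz": 0.0, "wx": 0.0, "wy": 0.0, "wz": 0.0, "hand": 0.0},
  {"tx": 0.0, "ty": 0.0, "tz": 0.0, "wx": 0.0, "wy": 0.0, "wz": 0.0, "hand": 0.0},
  {"tx": 0.0, "ty": 0.0, "tz": 0.0, "wx": 0.0, "wy": 0.0, "wz": 0.0, "hand": 0.0},
  {"tx": 0.0, "ty": 0.0, "tz": 0.0, "wx": 0.0, "wy": 0.0, "wz": 0.0, "hand": 0.0},
  {"tx": 0.0, "ty": 0.0, "tz": 0.0, "wx": 0.0, "wy": 0.0, "wz": 0.0, "hand": 0.0},
  {"tx": 0.0, "ty": 0.0, "tz": 0.0, "wx": 0.0, "wy": 0.0, "wz": 0.0, "hand": 0.0},
])

```text
clock: 8.45
position: [0.5465, -0.1826, 0.3077]
eef_rot: [0.994, -0.065, -0.089, -0.006]
ft_force: [-0.9, 0.6, -2.3]
finger_gap: 0.0338
finger_force: 30.0
```

Run:
```python
from h import *
x=np.load('lab.npy');a=.28;G=R.from_euler('ZY',[x[3],a]);t=x[:3]+G.apply([-.155,0,.1717])
print(t);rel(t,x[3],a)
```

```text
[ 0.56652499 -0.18501728  0.31852636]
t 8.45 pos [ 0.5465 -0.1826  0.3077] gap 0.0338
shift mm [ 17.9  -0.2 -14.2] rotdeg [ 0.   -5.86 -0.06]
```

Call:
drive_tool([
  {"tx": 0.006, "ty": 0.0, "tz": -0.005, "wx": 0.0, "wy": -2.0, "wz": 0.0, "hand": 0.0},
  {"tx": 0.012, "ty": 0.0, "tz": -0.01, "wx": 0.0, "wy": -4.0, "wz": 0.0, "hand": 0.0},
  {"tx": 0.018, "ty": 0.0, "tz": -0.014, "wx": 0.0, "wy": -5.8, "wz": 0.0, "hand": 0.0},
  {"tx": 0.018, "ty": 0.0, "tz": -0.014, "wx": 0.0, "wy": -5.8, "wz": 0.0, "hand": 0.0},
  {"tx": 0.018, "ty": 0.0, "tz": -0.014, "wx": 0.0, "wy": -5.8, "wz": 0.0, "hand": 0.0},
  {"tx": 0.018, "ty": 0.0, "tz": -0.014, "wx": 0.0, "wy": -5.8, "wz": 0.0, "hand": 0.0},
  {"tx": 0.018, "ty": 0.0, "tz": -0.014, "wx": 0.0, "wy": -5.8, "wz": 0.0, "hand": 0.0},
  {"tx": 0.018, "ty": 0.0, "tz": -0.014, "wx": 0.0, "wy": -5.8, "wz": 0.0, "hand": 0.0},
  {"tx": 0.018, "ty": 0.0, "tz": -0.014, "wx": 0.0, "wy": -5.8, "wz": 0.0, "hand": 0.0},
  {"tx": 0.018, "ty": 0.0, "tz": -0.014, "wx": 0.0, "wy": -5.8, "wz": 0.0, "hand": 0.0},
  {"tx": 0.018, "ty": 0.0, "tz": -0.014, "wx": 0.0, "wy": -5.8, "wz": 0.0, "hand": 0.0},
  {"tx": 0.018, "ty": 0.0, "tz": -0.014, "wx": 0.0, "wy": -5.8, "wz": 0.0, "hand": 0.0},
  {"tx": 0.018, "ty": 0.0, "tz": -0.014, "wx": 0.0, "wy": -5.8, "wz": 0.0, "hand": 0.0},
  {"tx": 0.018, "ty": 0.0, "tz": -0.014, "wx": 0.0, "wy": -5.8, "wz": 0.0, "hand": 0.0},
  {"tx": 0.018, "ty": 0.0, "tz": -0.014, "wx": 0.0, "wy": -5.8, "wz": 0.0, "hand": 0.0},
  {"tx": 0.018, "ty": 0.0, "tz": -0.014, "wx": 0.0, "wy": -5.8, "wz": 0.0, "hand": 0.0},
  {"tx": 0.018, "ty": 0.0, "tz": -0.014, "wx": 0.0, "wy": -5.8, "wz": 0.0, "hand": 0.0},
  {"tx": 0.018, "ty": 0.0, "tz": -0.014, "wx": 0.0, "wy": -5.8, "wz": 0.0, "hand": 0.0},
])

```text
clock: 10.25
position: [0.5666, -0.1852, 0.3183]
eef_rot: [0.988, -0.064, -0.139, -0.009]
ft_force: [-0.2, 0.0, 0.2]
finger_gap: 0.0334
finger_force: 30.0
```

Run:
```python
from h import *
rel([.47,-.17,.40],-.129,0);rel([.468,.229,.40],.07,0)
# refine cradle via top: saddles + base corners zoom
im=cams.get_image('top');u,v=182,176
cv2.imwrite('pics/cr.png',cv2.resize(im['pixels'][v:v+60,u:u+80,::-1],None,fx=10,fy=10,interpolation=cv2.INTER_CUBIC))
b=np.array([[.075*a,.037*c,.006] for a,c in((1,1),(1,-1),(-1,-1),(-1,1))])
print(np.round((proj(im,place(b,(.4698,.2290),.069))-[u,v]+.5)*10-.5))
```

```text
t 10.25 pos [ 0.5666 -0.1852  0.3183] gap 0.0334
shift mm [-116.4   -2.5  -51.6] rotdeg [ 0.   15.98 -0.08]
t 10.25 pos [ 0.5666 -0.1852  0.3183] gap 0.0334
shift mm [-168.2 -397.9  -36.9] rotdeg [ -1.59  15.93 -11.4 ]
[[ 97.  97.]
 [304.  78.]
 [338. 495.]
 [129. 515.]]
```

View pics/cr.png

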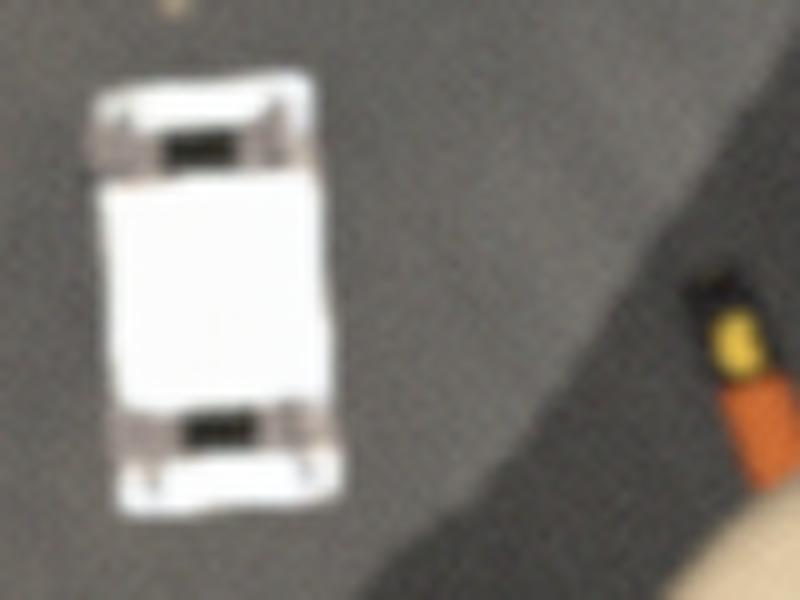

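Run:
```python
from h import *
im=cams.get_image('top');f=lambda z:(np.array(z)+.5)/10-.5+[182,176]
w=back(im,f([(200,150),(220,431)]),.022);print(w,w.mean(0),np.arctan2(*(w[0]-w[1])[[1,0]]))
b=back(im,f([(95,95),(315,70),(345,493),(118,518)]),.006);d=b[0]+b[1]-b[2]-b[3];print(b.mean(0),np.arctan2(d[1],d[0]))
```

```text
[[0.51963141 0.23228956 0.022     ]
 [0.42003693 0.22606588 0.022     ]] [0.46983417 0.22917772 0.022     ] 0.062409123256621526
[0.47065975 0.22857068 0.006     ] 0.05379613327395826
```

Call:
drive_tool([
  {"tx": -0.02, "ty": 0.0, "tz": -0.005, "wx": 0.0, "wy": 2.5, "wz": 0.0, "hand": 0.0},
  {"tx": -0.06, "ty": 0.0, "tz": -0.025, "wx": 0.0, "wy": 8.0, "wz": 0.0, "hand": 0.0},
  {"tx": -0.09, "ty": 0.0, "tz": -0.04, "wx": 0.0, "wy": 13.0, "wz": 0.0, "hand": 0.0},
  {"tx": -0.116, "ty": 0.0, "tz": -0.05, "wx": 0.0, "wy": 16.0, "wz": 0.0, "hand": 0.0},
  {"tx": -0.14, "ty": -0.03, "tz": -0.044, "wx": -0.2, "wy": 16.0, "wz": -1.5, "hand": 0.0},
  {"tx": -0.145, "ty": -0.07, "tz": -0.043, "wx": -0.4, "wy": 16.0, "wz": -3.0, "hand": 0.0},
  {"tx": -0.149, "ty": -0.11, "tz": -0.042, "wx": -0.5, "wy": 16.0, "wz": -4.0, "hand": 0.0},
  {"tx": -0.152, "ty": -0.15, "tz": -0.041, "wx": -0.7, "wy": 16.0, "wz": -5.0, "hand": 0.0},
  {"tx": -0.155, "ty": -0.19, "tz": -0.04, "wx": -0.9, "wy": 16.0, "wz": -6.5, "hand": 0.0},
  {"tx": -0.158, "ty": -0.23, "tz": -0.039, "wx": -1.1, "wy": 16.0, "wz": -8.0, "hand": 0.0},
  {"tx": -0.161, "ty": -0.27, "tz": -0.039, "wx": -1.3, "wy": 16.0, "wz": -9.0, "hand": 0.0},
  {"tx": -0.164, "ty": -0.31, "tz": -0.038, "wx": -1.4, "wy": 16.0, "wz": -10.0, "hand": 0.0},
  {"tx": -0.166, "ty": -0.35, "tz": -0.037, "wx": -1.5, "wy": 16.0, "wz": -11.0, "hand": 0.0},
  {"tx": -0.168, "ty": -0.38, "tz": -0.037, "wx": -1.6, "wy": 15.9, "wz": -11.4, "hand": 0.0},
  {"tx": -0.168, "ty": -0.398, "tz": -0.037, "wx": -1.6, "wy": 15.9, "wz": -11.4, "hand": 0.0},
  {"tx": -0.168, "ty": -0.398, "tz": -0.037, "wx": -1.6, "wy": 15.9, "wz": -11.4, "hand": 0.0},
  {"tx": -0.168, "ty": -0.398, "tz": -0.037, "wx": -1.6, "wy": 15.9, "wz": -11.4, "hand": 0.0},
])

```text
clock: 12.05
position: [0.4686, 0.228, 0.3999]
eef_rot: [0.999, 0.034, -0.0, 0.001]
ft_force: [0.6, 0.0, -1.3]
finger_gap: 0.0334
finger_force: 30.0
```

Run:
```python
from h import *
rel([.470,.229,.25],.061,0);rel([.470,.229,.2095],.061,0)
```

```text
t 12.05 pos [0.4686 0.228  0.3999] gap 0.0334
shift mm [  1.6  -1.  149.9] rotdeg [0.06 0.03 0.44]
t 12.05 pos [0.4686 0.228  0.3999] gap 0.0334
shift mm [  1.6  -1.1 190.4] rotdeg [0.06 0.03 0.44]
```

Call:
drive_tool([
  {"tx": 0.002, "ty": -0.001, "tz": 0.03, "wx": 0.0, "wy": 0.0, "wz": 0.4, "hand": 0.0},
  {"tx": 0.002, "ty": -0.001, "tz": 0.065, "wx": 0.0, "wy": 0.0, "wz": 0.4, "hand": 0.0},
  {"tx": 0.002, "ty": -0.001, "tz": 0.1, "wx": 0.0, "wy": 0.0, "wz": 0.4, "hand": 0.0},
  {"tx": 0.002, "ty": -0.001, "tz": 0.13, "wx": 0.0, "wy": 0.0, "wz": 0.4, "hand": 0.0},
  {"tx": 0.002, "ty": -0.001, "tz": 0.145, "wx": 0.0, "wy": 0.0, "wz": 0.4, "hand": 0.0},
  {"tx": 0.002, "ty": -0.001, "tz": 0.15, "wx": 0.0, "wy": 0.0, "wz": 0.4, "hand": 0.0},
  {"tx": 0.002, "ty": -0.001, "tz": 0.15, "wx": 0.0, "wy": 0.0, "wz": 0.4, "hand": 0.0},
  {"tx": 0.002, "ty": -0.001, "tz": 0.15, "wx": 0.0, "wy": 0.0, "wz": 0.4, "hand": 0.0},
])

```text
clock: 12.85
position: [0.4707, 0.2297, 0.2512]
eef_rot: [1.0, 0.031, 0.0, -0.0]
ft_force: [1.5, 0.6, -0.8]
finger_gap: 0.0337
finger_force: 30.0
```

Run:
```python
from h import *
rel([.470,.229,.2095],.061,0)
im=cams.get_image('side');u,v=190,145;cv2.imwrite('pics/ab.png',cv2.resize(im['pixels'][v:v+75,u:u+100,::-1],None,fx=8,fy=8,interpolation=cv2.INTER_CUBIC))
```

```text
t 12.85 pos [0.4707 0.2297 0.2512] gap 0.0337
shift mm [-0.7  0.7 41.7] rotdeg [-0.04 -0.05  0.05]
```

View pics/ab.png

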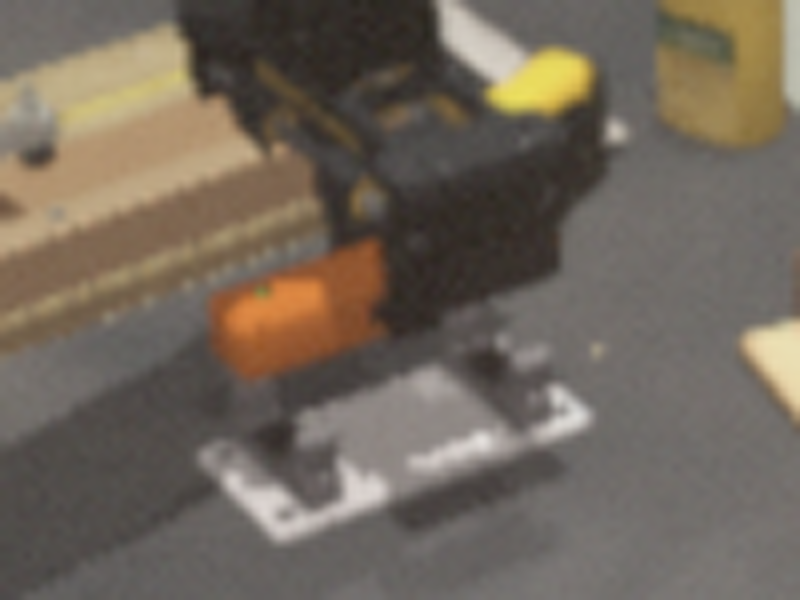

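Call:
drive_tool([
  {"tx": -0.001, "ty": 0.001, "tz": 0.008, "wx": 0.0, "wy": 0.0, "wz": 0.0, "hand": 0.0},
  {"tx": -0.001, "ty": 0.001, "tz": 0.016, "wx": 0.0, "wy": 0.0, "wz": 0.0, "hand": 0.0},
  {"tx": -0.001, "ty": 0.001, "tz": 0.023, "wx": 0.0, "wy": 0.0, "wz": 0.0, "hand": 0.0},
  {"tx": -0.001, "ty": 0.001, "tz": 0.029, "wx": 0.0, "wy": 0.0, "wz": 0.0, "hand": 0.0},
  {"tx": -0.001, "ty": 0.001, "tz": 0.034, "wx": 0.0, "wy": 0.0, "wz": 0.0, "hand": 0.0},
  {"tx": -0.001, "ty": 0.001, "tz": 0.038, "wx": 0.0, "wy": 0.0, "wz": 0.0, "hand": 0.0},
  {"tx": -0.001, "ty": 0.001, "tz": 0.0405, "wx": 0.0, "wy": 0.0, "wz": 0.0, "hand": 0.0},
  {"tx": -0.001, "ty": 0.001, "tz": 0.042, "wx": 0.0, "wy": 0.0, "wz": 0.0, "hand": 0.0},
  {"tx": -0.001, "ty": 0.001, "tz": 0.042, "wx": 0.0, "wy": 0.0, "wz": 0.0, "hand": 0.0},
  {"tx": -0.001, "ty": 0.001, "tz": 0.042, "wx": 0.0, "wy": 0.0, "wz": 0.0, "hand": 0.0},
])

```text
clock: 13.9
position: [0.4692, 0.229, 0.2086]
eef_rot: [1.0, 0.031, -0.0, -0.0]
ft_force: [-3.7, -2.7, 7.3]
finger_gap: 0.0336
finger_force: 30.0
```

Light contact (about 7 N upward) at the expected height: it is seated. Release and rise.

Call:
drive_tool([
  {"tx": 0.0, "ty": 0.0, "tz": 0.0, "wx": 0.0, "wy": 0.0, "wz": 0.0, "hand": 0.42},
  {"tx": 0.0, "ty": 0.0, "tz": 0.0, "wx": 0.0, "wy": 0.0, "wz": 0.0, "hand": 0.5},
  {"tx": 0.0, "ty": 0.0, "tz": 0.0, "wx": 0.0, "wy": 0.0, "wz": 0.0, "hand": 0.7},
  {"tx": 0.0, "ty": 0.0, "tz": 0.0, "wx": 0.0, "wy": 0.0, "wz": 0.0, "hand": 0.8},
  {"tx": 0.0, "ty": 0.0, "tz": 0.0, "wx": 0.0, "wy": 0.0, "wz": 0.0, "hand": 0.8},
  {"tx": 0.0, "ty": 0.0, "tz": -0.01, "wx": 0.0, "wy": 0.0, "wz": 0.0, "hand": 0.8},
  {"tx": 0.0, "ty": 0.0, "tz": -0.03, "wx": 0.0, "wy": 0.0, "wz": 0.0, "hand": 0.8},
  {"tx": 0.0, "ty": 0.0, "tz": -0.06, "wx": 0.0, "wy": 0.0, "wz": 0.0, "hand": 0.8},
  {"tx": 0.0, "ty": 0.0, "tz": -0.1, "wx": 0.0, "wy": 0.0, "wz": 0.0, "hand": 0.8},
  {"tx": 0.0, "ty": 0.0, "tz": -0.14, "wx": 0.0, "wy": 0.0, "wz": 0.0, "hand": 0.8},
  {"tx": 0.0, "ty": 0.0, "tz": -0.17, "wx": 0.0, "wy": 0.0, "wz": 0.0, "hand": 0.8},
  {"tx": 0.0, "ty": 0.0, "tz": -0.18, "wx": 0.0, "wy": 0.0, "wz": 0.0, "hand": 0.8},
  {"tx": 0.0, "ty": 0.0, "tz": -0.18, "wx": 0.0, "wy": 0.0, "wz": 0.0, "hand": 0.8},
  {"tx": 0.0, "ty": 0.0, "tz": -0.18, "wx": 0.0, "wy": 0.0, "wz": 0.0, "hand": 0.8},
])

```text
clock: 15.3
position: [0.4689, 0.2291, 0.387]
eef_rot: [1.0, 0.032, -0.001, 0.0]
ft_force: [-0.2, -0.4, -0.7]
finger_gap: 0.0693
finger_force: 0.0
```

Run:
```python
from h import *
im=cams.get_image('side');u,v=190,130;cv2.imwrite('pics/end.png',cv2.resize(im['pixels'][v:v+150,u:u+200,::-1],None,fx=4,fy=4,interpolation=cv2.INTER_CUBIC))
```

```text
(no output)
```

View pics/end.png

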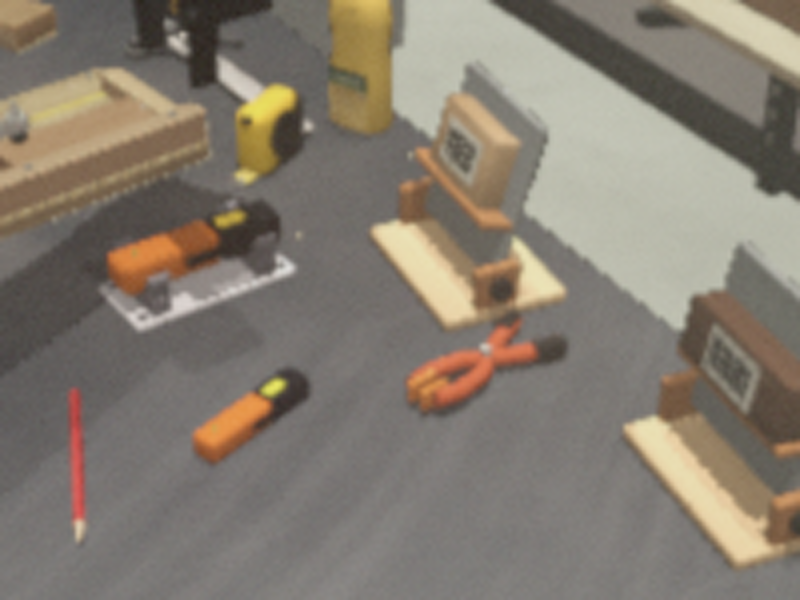

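The large scanner (around 195,245 in the crop) lies in both saddles, and the stands, small scanner and other items are where they were.

```bash
python3 -c "
from workcell import job
print(job.close_job())"
```

```text
the job is handed in; nothing more can be done
None
```

I held the large scanner about 8 cm from the walnut label, square on by my estimate, for over a second at each of two tilts. I then laid it in the cradle, let go and handed the job in at about 15 s; nothing in the interface confirmed the read itself.

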